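# Line up the cast samples by thickness

### The arm

A 7-joint arm with a two-finger parallel gripper is mounted at the origin on a cart in front of the work surface, level with it; the furniture and walls round the work are solid. World frame = base frame: x ahead of the robot, y to its left, z up, the work surface at z = 0. Lengths are in m, angles in degrees, forces in N, time in s.
With the tool pointing down it reaches from about 0.425 to 0.8 m from the base axis. Payload 8.3 kg.
Tool frame: the origin (TCP) lies where the fingers leave the gripper's body, on its centre line; the fingertips stand 73 mm ahead of it and the grasp point (between the pads) lies 54 mm ahead of it (env.finger_overhang is the distance from the TCP to the fingertips, in m); y points along the fingers, x is the direction in which the jaws open and shut, and the axes are right-handed (so a half turn about y gives the same grasp; the last joint's range is limited). The gripper opens to 85 mm and grips with 20 to 120 N. Pads are 22 mm wide; open, the fingers measure 114 mm over their backs; the gripper's body (76 mm by 85 mm) begins 54 mm behind the grasp point. The pads swing forward as they close: fully open they stand 13 mm farther back than shut.
Start: joints at [73.402, 21.967, 0.94, 78.501, -0.361, 79.538, -2.664], TCP at [0.141, -0.609, 0.304] pointing down, gripper open.
Joint ranges: [-169.22, 169.22], [-14.56, 117.87], [-87.37, 89.26], [10.42, 133.3], [-82.24, 262.24], [0.94, 117.77], [-172.7, 172.7]. Speed limits (degrees/s): [136.94, 136.94, 172.46, 172.46, 180, 180, 180].

### API

Orientations are given as a 3x3 rotation matrix whose columns are the frame's x, y, z axes.
In Python, from workcell import env gives the robot as it stands.
- The arm moves only by the tool servo_tool, never from a script. Its argument "plan" is one flat list of numbers, 4 for each row, row after row: the shift along the tool's x, y, z in m, then the turn about the tool's y in degrees. In form: [dx, dy, dz, roll, dx, dy, dz, roll, ...]. A call has 1 to 12 rows; each row shifts and turns the commanded pose from where the row before left it, along the tool's axes as they then stand; what a row does not reach is not made up. A row lasts 1/12 s, in which the tool goes at most 41.7 mm and 7.16 degrees, less where a joint would pass 70% of its speed; a pose out of reach is approached as far as the arm can. A call with a gripper value outside its range is refused whole. "fingers" is the finger opening in m, from 0 to 0.0854, set as the call begins (left out, the last holds). The fingers move at their own pace and stop on an object; the grip force is fixed at half the most. Time passes only in rows, so rows that do not move let the fingers close. It gives the time, the measured TCP pose, the force and the opening at its end, in the units of the state.
- env.read_state(): the state, without advancing time (a new reading comes with each control period).
- env.get_image(name): name is "scene" or "top"; returns a dict with "color" (384x512x3 uint8, blue, green, red), "fx", "fy", "cx", "cy" (pixels), "R" (3x3) and "t" (3): a world point X has camera coordinates R X + t. Camera axes: x right, y down, z forward; pixel columns grow to the right and rows downward; lengths in m; the calibration is good to about 2 mm. A picture is of the moment at which its call begins. There is no depth.
- env.hand_in(): hands the job in, once; it reports no verdict.
Trained networks look in a picture, given as the dict that the camera call returned (one of the last four; its "shot" number tells which), for a name from the list of things; names that differ only in an ending like _2 or _b are one class to them, and where a whole thing is asked for, a point or a joint stands for the part that bears it (a point fixed in the world has none). Each returns a list of dicts, best first, with "confidence" (0 to 1); they miss things now and then, are a little off and sometimes report something else, mostly with a low value. They report only what shows in the picture. A call takes as long as a camera call.
- env.find_in(thing, picture): "point" ([x, y, z] in m, in the coordinates of the camera as it stood for that picture, good to about 4 mm: the middle of the surface that is visible of it).
The state is a dict: "time": time; "joint_pos": joint angles; "joint_velocities": joint speeds; "joint_torque": joint torques, N m; "eef_pos": TCP position; "orientation": TCP orientation; "wrist_force": force on the tool from outside, world axes, zero at the start; "wrist_torque": the same for the moment, N m; "gripper_width": finger opening in m.
Only numpy, scipy, OpenCV 4.12 (cv2) and the standard library are available. Lean on these libraries where they do the work, as an engineer would, in place of code of your own. Each camera call takes 0.05 s, during which the arm holds its last target.

### The job

Lay the three cast samples from the grey carry board out on the row of three black pads on the plywood board, one to a pad, in order of thickness: the thinnest on the pad at the end where the brass stop sits on the rail, the thickest at the other end. Each must lie flat, centred on its pad, with its length along the pad's length (pointing away from the robot). Do not disturb the mixing cup or the pink jug.

Things in the scene. Friction and masses are not known exactly. Their poses are not given: they have to be found in the camera images.
- thin_bar_mid (a point): the thinnest casting: small tan cast bar, 44 wide x 98 long x 16 high, sides sloping in by 4 mm each to the top (mm). Loose. The point is its centre, half-way up (8.0 mm over its underside); x is across its width, y along its length, z up. It starts flat on the grey carry board, whose top is 12 mm above the worktop.
- wedge_mid (a point): the middle one: thick cream cast block, 66 wide x 130 long x 45 high, sides sloping in by about 10 mm each to the top (mm). Loose. The point is its centre, half-way up (22.5 mm over its underside); x is across its width, y along its length, z up. It starts flat on the grey carry board, whose top is 12 mm above the worktop.
- block_mid (a point): the thickest casting: short stubby greyish cast block, 56 wide x 76 long x 61 high (mm). Loose. The point is its centre, half-way up (30.5 mm over its underside); x is across its width, y along its length, z up. It starts flat on the grey carry board, whose top is 12 mm above the worktop.
- pad_1_top (a point): left pad (greatest y) of the row of three alike black rubber pads fixed on the plywood board: 80 wide x 132 long x 4 high (mm). The point is the centre of its top face, 16 mm above the worktop; x is along the pad's length (away from the robot), y across its width, z up. Pads stand about 102 mm apart.
- pad_2_top (a point): middle pad of the row of three alike black rubber pads fixed on the plywood board: 80 wide x 132 long x 4 high (mm). The point is the centre of its top face, 16 mm above the worktop; x is along the pad's length (away from the robot), y across its width, z up. Pads stand about 102 mm apart.
- pad_3_top (a point): right pad (least y) of the row of three alike black rubber pads fixed on the plywood board: 80 wide x 132 long x 4 high (mm). The point is the centre of its top face, 16 mm above the worktop; x is along the pad's length (away from the robot), y across its width, z up. Pads stand about 102 mm apart.
- stop_top (a point): top of the brass stop, a fixed block 14x22x26 mm high with a round thumbscrew, on the low aluminium rail (10 mm above the board) along the plywood board's far edge. It sits at the rail's left or right end and marks the end where the row begins; the other end has only a low black cap (12x22x12 mm).
- cup_mid (a point): bystander: empty off-white mixing cup, 79 across x 88 high (mm), behind the work; the point is half-way up its axis. Leave it alone. To its left an oven 0.6 m high stands close behind the left-hand board (its front 15 to 40 mm beyond the board): do not swing outward there.
- jug_mid (a point): bystander: small pink jug, 52x72x136 mm, at the right of the boards; the point lies on its axis, 62 mm up. Leave it alone.

How it is judged (in metres and radians):
At the end, for the whole second after the job is handed in: Counted from the end with the brass stop, the pads carry the thin bar, the cream block and the grey block; each flat on its pad (height within 6 mm, tilt under 0.1 rad), within 15 mm of the pad's centre and 0.2 rad of its length, either way round; all at rest (horizontal distance between wedge_mid and pad_2_top below 0.015 m and angle between the y axis of wedge_mid and the x axis of pad_2_top, either way round below 0.2 rad and angle between wedge_mid's own z axis and vertical below 0.1 rad and z of wedge_mid in the frame of pad_2_top between 0.0165 and 0.0285 m and ((y of stop_top in the frame of pad_2_top above 0 m and horizontal distance between thin_bar_mid and pad_1_top below 0.015 m and angle between the y axis of thin_bar_mid and the x axis of pad_1_top, either way round below 0.2 rad and angle between each of thin_bar_mid, block_mid's own z axis and vertical below 0.1 rad and z of thin_bar_mid in the frame of pad_1_top between 0.002 and 0.014 m and horizontal distance between block_mid and pad_3_top below 0.015 m and angle between the y axis of block_mid and the x axis of pad_3_top, either way round below 0.2 rad and z of block_mid in the frame of pad_3_top between 0.0245 and 0.0365 m) or (y of stop_top in the frame of pad_2_top below 0 m and horizontal distance between thin_bar_mid and pad_3_top below 0.015 m and angle between the y axis of thin_bar_mid and the x axis of pad_3_top, either way round below 0.2 rad and angle between each of thin_bar_mid, block_mid's own z axis and vertical below 0.1 rad and z of thin_bar_mid in the frame of pad_3_top between 0.002 and 0.014 m and horizontal distance between block_mid and pad_1_top below 0.015 m and angle between the y axis of block_mid and the x axis of pad_1_top, either way round below 0.2 rad and z of block_mid in the frame of pad_1_top between 0.0245 and 0.0365 m)) and linear speed of each of thin_bar, wedge, block below 0.02 m/s); the robot touches nothing.
It fails at once if the mixing cup is moved by more than 30 mm (distance of cup_mid from where it was at the start of the episode above 0.03 m).
It fails at once if the pink jug is moved by more than 30 mm (distance of jug_mid from where it was at the start of the episode above 0.03 m).
It also fails if it takes over 86 s, if anything falls off the work surface, if the arm or the gripper's body presses on something with over 40 N, if the wrist force passes 120 N, or if a joint passes its speed limit or range.

## Working session

There is one attempt and no reset: what is moved stays moved. The work goes in short steps, Python scripts to look and compute and a tool call to move; the robot and the scene stay as the last step left them, time stands still between calls to the robot, and variables do not carry over. Pictures are saved under pics/ and viewed, and the job is handed in when it is done.

Besides the shell and the picture viewer there is one more tool, called after ">>>" by a JSON object that holds its "name" and its "arguments", one argument or row to a line. servo_tool: Moves the arm, as the interface text tells. Its arguments: {"type":"object","properties":{"plan":{"type":"array"},"fingers":{"type":"number"}},"required":["plan"]}

```bash
ls; mkdir -p pics; python3 - <<'E'
from workcell import env
import cv2,numpy as np
s=env.read_state()
for k,v in s.items(): print(k,np.round(v,3).tolist())
for n in("scene","top"):
    p=env.get_image(n); cv2.imwrite(f"pics/{n}0.png",p["color"])
    print(n,p["fx"],p["cx"],p["cy"],np.round(p["R"],3).tolist(),np.round(p["t"],3).tolist())
    R=np.array(p["R"]);t=np.array(p["t"])
    for th in["thin_bar_mid","wedge_mid","block_mid","pad_1_top","stop_top","cup_mid","jug_mid"]:
        for d in env.find_in(th,p)[:4]:
            print(th,round(d["confidence"],2),np.round(R.T@(np.array(d["point"])-t),3))
E
```

```text
pics
time 0.0
joint_pos [73.399, 22.015, 0.939, 78.562, -0.36, 79.536, -2.663]
joint_velocities [-0.062, -0.105, 0.044, 0.089, 0.014, -0.097, 0.087]
joint_torque [0.0, -62.76, 0.845, -37.183, 0.017, 0.014, -0.0]
eef_pos [0.141, -0.609, 0.303]
orientation [[0.225, -0.0, 0.974], [-0.974, 0.002, 0.225], [-0.002, -1.0, -0.0]]
wrist_force [-0.733, 0.92, 0.181]
wrist_torque [-0.082, -0.001, -0.029]
gripper_width 0.086
scene 391.7867257565813 243.90475968743266 195.4942144432464 [[-0.497, -0.867, -0.026], [-0.363, 0.235, -0.901], [0.788, -0.439, -0.432]] [0.285, 0.302, 0.876]
thin_bar_mid 0.52 [ 0.553 -0.179  0.031]
wedge_mid 0.69 [0.541 0.031 0.045]
wedge_mid 0.56 [ 0.553 -0.178  0.031]
block_mid 0.65 [ 0.532 -0.073  0.057]
pad_1_top 0.62 [0.564 0.349 0.014]
stop_top 0.38 [0.641 0.377 0.032]
cup_mid 0.95 [ 0.699 -0.06   0.058]
jug_mid 0.78 [ 0.552 -0.346  0.074]
top 418.1474881736514 257.4818665759404 196.0663238746098 [[-0.19, -0.982, 0.0], [-0.948, 0.183, -0.261], [0.257, -0.05, -0.965]] [0.084, 0.642, 1.231]
thin_bar_mid 0.82 [ 0.558 -0.185  0.027]
wedge_mid 0.77 [0.556 0.012 0.056]
block_mid 0.72 [ 0.549 -0.075  0.069]
pad_1_top 0.54 [0.525 0.318 0.012]
cup_mid 0.94 [ 0.732 -0.074  0.038]
jug_mid 0.65 [ 0.559 -0.352  0.11 ]
```

View pics/scene0.png

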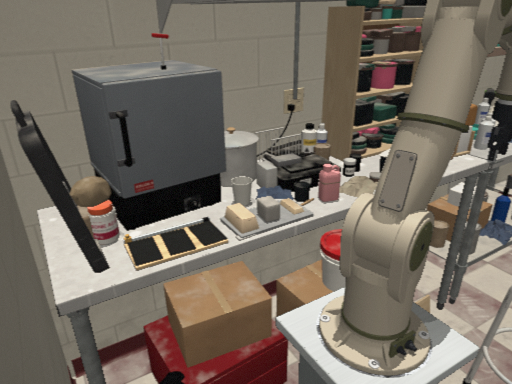

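View pics/top0.png

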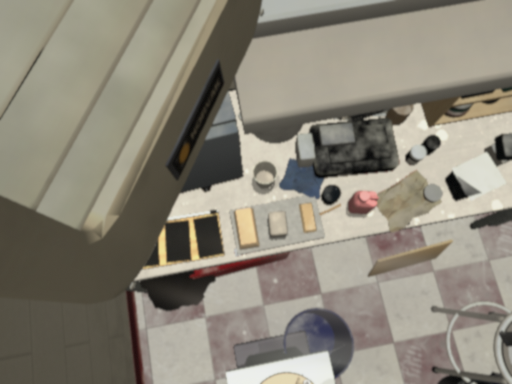

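```bash
python3 - <<'E'
import cv2
a=cv2.imread("pics/scene0.png")[160:280,110:350]; cv2.imwrite("pics/s0z.png",cv2.resize(a,None,fx=3.3,fy=3.3,interpolation=cv2.INTER_CUBIC))
a=cv2.imread("pics/top0.png")[185:285,135:335]; cv2.imwrite("pics/t0z.png",cv2.resize(a,None,fx=4,fy=4,interpolation=cv2.INTER_CUBIC))
E
```

```text
(no output)
```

View pics/s0z.png

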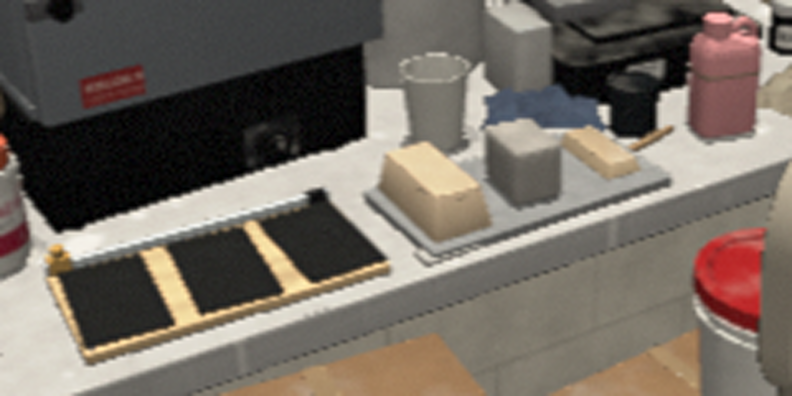

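View pics/t0z.png

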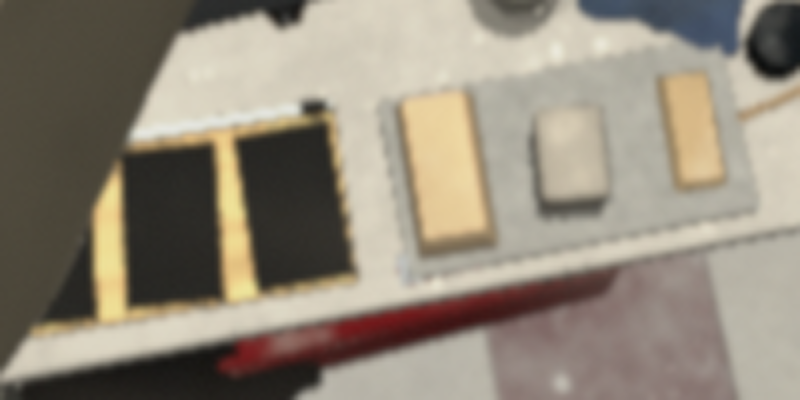

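```bash
cat >h.py <<'E'
import cv2,numpy as np
def ws(p):
    R=np.array(p["R"]);t=np.array(p["t"]);K=np.array([[p["fx"],0,p["cx"]],[0,p["fy"],p["cy"]],[0,0,1]]);return K,R,t
# rectified: col = (y1 - y)/s, row=(x1-x)/s
def rect(p,z,x0,x1,y0,y1,s=0.001):
    K,R,t=ws(p)
    def M(): # (col,row,1)->world->pix
        A=np.array([[0,-s,x1],[-s,0,y1],[0,0,z],[0,0,1.]])
        return K@np.c_[R,t]@A
    return cv2.warpPerspective(p["color"],M(),(int((y1-y0)/s),int((x1-x0)/s)),flags=cv2.INTER_CUBIC|cv2.WARP_INVERSE_MAP)
def proj(p,X):
    K,R,t=ws(p); c=np.asarray(X)@R.T+t; u=c@K.T; return u[:,:2]/u[:,2:]
E
python3 - <<'E'
from workcell import env
import pickle,cv2,numpy as np
from h import *
P={n:env.get_image(n) for n in("scene","top")}
pickle.dump(P,open("P0.pkl","wb"))
for n in P:
    for nm,z in(("pad",.016),):
        im=rect(P[n],z,.43,.73,.0,.45,.001); 
        im2=rect(P[n],.012,.43,.73,-.27,.12,.001)
        m=(im.max(2)<75).astype(np.uint8); m=cv2.morphologyEx(m,cv2.MORPH_OPEN,np.ones((9,9)))
        cs,_=cv2.findContours(m,0,1)
        for c in cs:
            if 4000<cv2.contourArea(c):
                (a,b),wh,ang=cv2.minAreaRect(c); print(n,"x",.73-b*.001,"y",.45-a*.001,wh,ang)
        cv2.imwrite(f"pics/r_{n}.png",im); cv2.imwrite(f"pics/rb_{n}.png",im2)
a=np.vstack([cv2.imread("pics/r_scene.png"),cv2.imread("pics/r_top.png")]);b=np.vstack([cv2.imread("pics/rb_scene.png"),cv2.imread("pics/rb_top.png")])
cv2.imwrite("pics/rr.png",a);cv2.imwrite("pics/rrb.png",b)
E
```

```text
scene x 0.5662386169433593 y 0.24171200561523437 (75.82376861572266, 132.45046997070312) 5.355824947357178
scene x 0.5698323516845702 y 0.34432058715820313 (75.62274932861328, 132.1480712890625) 4.39870548248291
scene x 0.576515380859375 y 0.14115310668945313 (80.5528335571289, 158.0259552001953) 0.7638984322547913
top x 0.4480000305175781 y 0.2645000152587891 (254.99996948242188, 33.99999237060547) -0.0
top x 0.5645 y 0.1405 (121.0, 71.0) 90.0
top x 0.5669283142089844 y 0.23952101135253906 (71.80925750732422, 122.81695556640625) 5.042450904846191
```

View pics/rr.png

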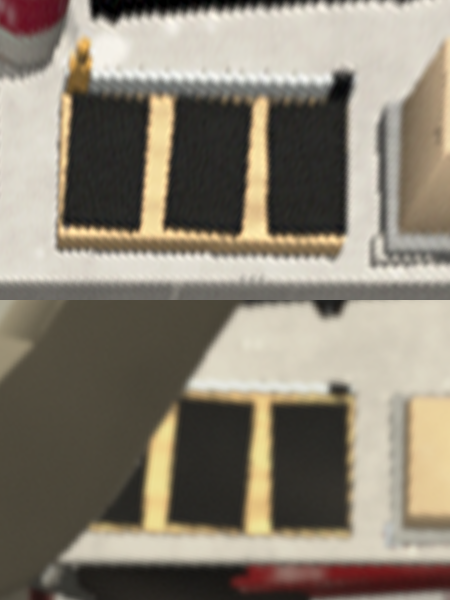

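View pics/rrb.png

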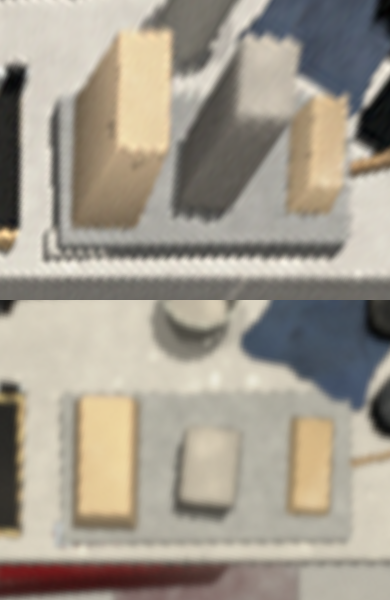

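```bash
python3 - <<'E'
import pickle
from h import *
P=pickle.load(open("P0.pkl","rb"))
rows=[]
for n in("scene","top"):
    ims=[]
    for nm,z,x,y in(("wedge",.057,.555,.02),("block",.073,.545,-.075),("thin",.028,.555,-.182)):
        im=rect(P[n],z,x-.085,x+.085,y-.06,y+.06,.0005)
        for k in range(0,240,20): cv2.line(im,(k,0),(k,340),(0,0,255) if k==120 else (255,200,0),1) if k%40==0 else None
        for k in range(10,340,40): cv2.line(im,(0,k),(240,k),(0,0,255) if k==170 else (255,200,0),1)
        ims.append(im)
    rows.append(np.hstack(ims))
cv2.imwrite("pics/obj.png",cv2.resize(np.vstack(rows),None,fx=.85,fy=.85))
E
```

```text
(no output)
```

View pics/obj.png

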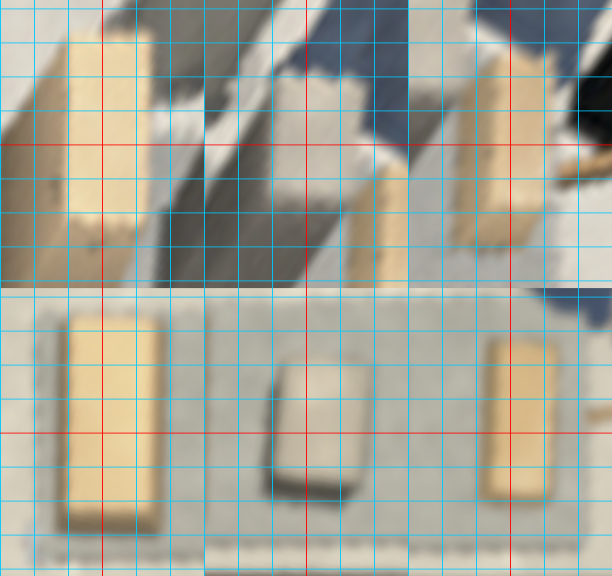

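>>> {"name": "servo_tool", "arguments": {
  "plan": [0, 0, 0, 3.5, 0, 0, 0, 3.5, 0, 0, 0, 3.5, 0, 0, 0, 3.5, 0, 0, 0, 0, 0, 0, 0, 0],
  "fingers": 0.085
}}

```text
time: 1.4
eef_pos: [0.1406, -0.609, 0.3039]
orientation: [[-0.016, -0.0, 1.0], [-1.0, -0.0, -0.016], [0.0, -1.0, -0.0]]
wrist_force: [0.8, -0.1, -0.6]
gripper_width: 0.0852
```

>>> {"name": "servo_tool", "arguments": {
  "plan": [-0.0266, 0, 0.026, 0, -0.0266, 0, 0.026, 0, -0.0266, 0, 0.026, 0, -0.0266, 0, 0.026, 0, -0.0266, 0, 0.026, 0, -0.0266, 0, 0.026, 0, -0.0266, 0, 0.026, 0, -0.0266, 0, 0.026, 0, -0.0266, 0, 0.026, 0, -0.0266, 0, 0.026, 0, -0.0266, 0, 0.026, 0, -0.0266, 0, 0.026, 0]
}}

```text
time: 2.4
eef_pos: [0.4591, -0.2939, 0.3043]
orientation: [[-0.015, 0.001, 1.0], [-1.0, -0.0, -0.015], [0.0, -1.0, 0.001]]
wrist_force: [1.5, -1.3, 0.2]
gripper_width: 0.0848
```

>>> {"name": "servo_tool", "arguments": {
  "plan": [-0.0266, 0, 0.026, 0, -0.0266, 0, 0.026, 0, -0.0266, 0, 0.026, 0, -0.0266, 0, 0.026, 0, 0, 0, 0, 0, 0, 0.03, 0, 0, 0, 0.03, 0, 0, 0, 0.03, 0, 0, 0, 0.02, 0, 0, 0, 0, 0, 0, 0, 0, 0, 0]
}}

```text
time: 3.32
eef_pos: [0.5635, -0.1907, 0.1934]
orientation: [[-0.016, -0.002, 1.0], [-1.0, 0.001, -0.016], [-0.001, -1.0, -0.002]]
wrist_force: [0.0, 0.2, 0.9]
gripper_width: 0.0851
```

```bash
python3 - <<'E'
from workcell import env
import pickle
from h import *
P={n:env.get_image(n) for n in("scene","top")}
pickle.dump(P,open("P1.pkl","wb"))
a=[]
for n in P:
    im=P[n]["color"]; c=im[150:280,110:370] if n=="scene" else im[150:280,100:360]
    a.append(cv2.resize(c,None,fx=2.3,fy=2.3,interpolation=cv2.INTER_CUBIC))
cv2.imwrite("pics/p1.png",np.vstack(a))
E
```

```text
(no output)
```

View pics/p1.png

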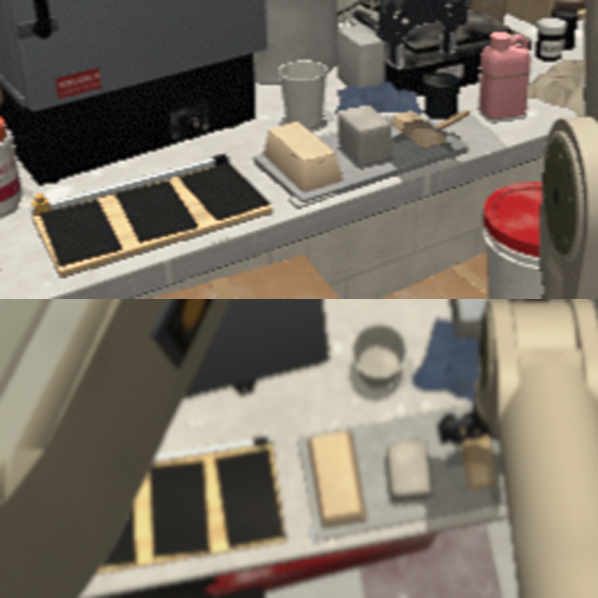

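>>> {"name": "servo_tool", "arguments": {
  "plan": [0, 0.025, 0, 0, 0, 0.025, 0, 0, 0, 0.025, 0, 0, 0, 0.015, 0, 0, 0, 0.01, 0, 0, 0, 0.005, 0, 0, 0, 0, 0, 0, 0, 0, 0, 0]
}}

```text
time: 4.08
eef_pos: [0.5649, -0.1909, 0.0904]
orientation: [[-0.017, 0.002, 1.0], [-1.0, -0.001, -0.017], [0.001, -1.0, 0.002]]
wrist_force: [-0.0, 0.9, 0.6]
gripper_width: 0.0847
```

```bash
python3 - <<'E'
from workcell import env
from h import *
a=[]
for n in("scene","top"):
    im=env.get_image(n)["color"]; c=im[130:240,220:350]
    a.append(cv2.resize(c,None,fx=3,fy=3,interpolation=cv2.INTER_CUBIC))
cv2.imwrite("pics/p2.png",np.hstack(a))
E
```

```text
(no output)
```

View pics/p2.png

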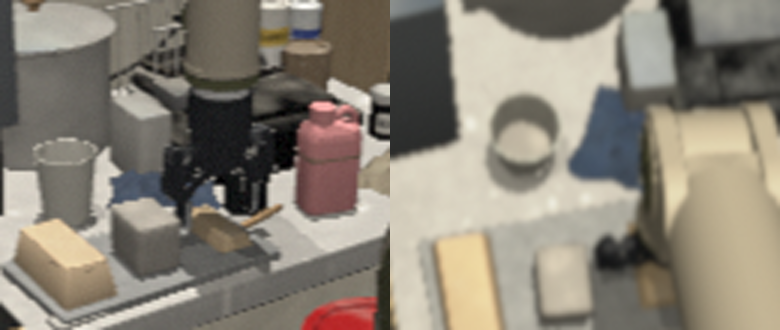

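```bash
python3 - <<'E'
from workcell import env
from h import *
for n,P in (("scene",0),("top",0)):
    p=env.get_image(n)
    X=np.array([[.565,-.141,.03],[.565,-.24,.03],[.565,-.19,.028],[.52,-.19,.028],[.61,-.19,.028]])
    print(n,np.round((proj(p,X)-[220,130])*3))
E
```

```text
scene [[180. 228.]
 [248. 208.]
 [214. 219.]
 [237. 234.]
 [192. 205.]]
top [[220. 265.]
 [309. 248.]
 [264. 257.]
 [273. 298.]
 [255. 218.]]
```

>>> {"name": "servo_tool", "arguments": {
  "plan": [0, 0, 0, 0, 0, 0, 0, 0, 0, 0, 0, 0, 0, 0, 0, 0, 0, 0, 0, 0, 0, 0, 0, 0, 0, 0, 0, 0, 0, 0, 0, 0],
  "fingers": 0.0
}}

```text
time: 4.95
eef_pos: [0.5644, -0.1895, 0.0902]
orientation: [[-0.017, 0.001, 1.0], [-1.0, 0.001, -0.017], [-0.001, -1.0, 0.001]]
wrist_force: [-4.1, 4.1, 11.2]
gripper_width: 0.0371
```

>>> {"name": "servo_tool", "arguments": {
  "plan": [0, 0, 0, 0, 0, 0, 0, 0, 0, 0, 0, 0, 0, 0, 0, 0]
}}

```text
time: 5.28
eef_pos: [0.5644, -0.1895, 0.0902]
orientation: [[-0.016, 0.001, 1.0], [-1.0, 0.001, -0.016], [-0.001, -1.0, 0.001]]
wrist_force: [-4.1, 4.3, 11.1]
gripper_width: 0.0369
```

```bash
python3 - <<'E'
from workcell import env
from h import *
im=env.get_image("scene")["color"]; c=im[160:235,250:350]
cv2.imwrite("pics/p3.png",cv2.resize(c,None,fx=6,fy=6,interpolation=cv2.INTER_CUBIC))
E
```

```text
(no output)
```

View pics/p3.png

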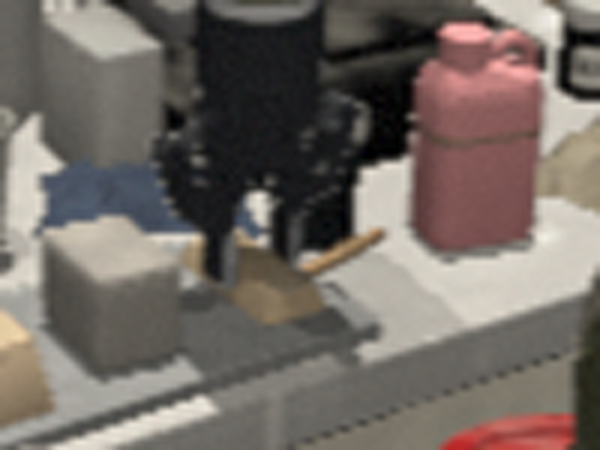

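>>> {"name": "servo_tool", "arguments": {
  "plan": [0, -0.005, 0, 0, 0, -0.01, 0, 0, 0, -0.01, 0, 0, 0, -0.01, 0, 0, 0, -0.01, 0, 0, 0, -0.01, 0, 0, 0, 0, 0, 0, 0, 0, 0, 0]
}}

```text
time: 6.0
eef_pos: [0.5644, -0.1909, 0.1449]
orientation: [[-0.018, 0.002, 1.0], [-1.0, -0.001, -0.018], [0.001, -1.0, 0.002]]
wrist_force: [0.9, -0.7, -1.0]
gripper_width: 0.0367
```

```bash
python3 - <<'E'
from workcell import env
from h import *
im=env.get_image("scene")["color"]; c=im[140:235,230:350]
cv2.imwrite("pics/p4.png",cv2.resize(c,None,fx=6,fy=6,interpolation=cv2.INTER_CUBIC))
E
```

```text
(no output)
```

View pics/p4.png

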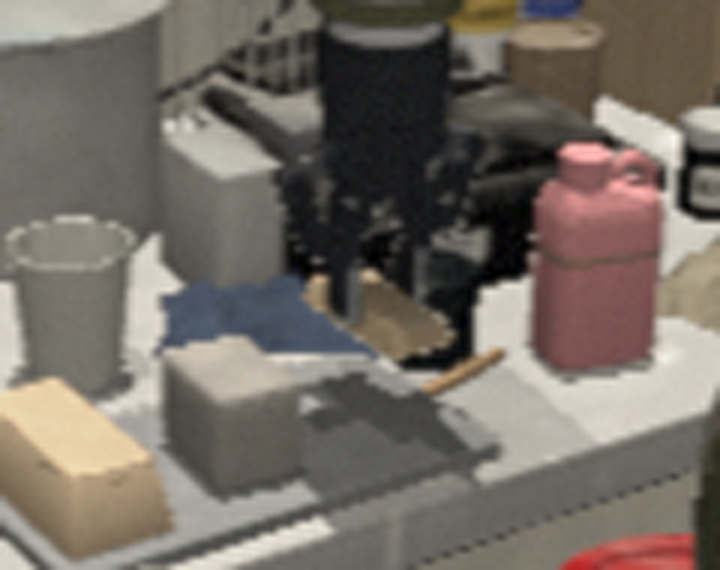

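>>> {"name": "servo_tool", "arguments": {
  "plan": [0, -0.02, 0, 0, 0, -0.02, 0, 0, -0.01, -0.02, 0, 0, -0.025, 0, 0, 0, -0.025, 0, 0, 0, -0.025, 0, 0, 0, -0.025, 0, 0, 0, -0.025, 0, 0, 0, -0.025, 0, 0, 0, -0.025, 0, 0, 0, -0.025, 0, 0, 0, -0.025, 0, 0, 0]
}}

```text
time: 7.05
eef_pos: [0.5675, 0.0454, 0.2031]
orientation: [[-0.018, -0.001, 1.0], [-1.0, -0.0, -0.018], [0.0, -1.0, -0.001]]
wrist_force: [1.0, 0.6, -0.4]
gripper_width: 0.0368
```

>>> {"name": "servo_tool", "arguments": {
  "plan": [-0.025, 0, 0, 0, -0.025, 0, 0, 0, -0.025, 0, 0, 0, -0.025, 0, 0, 0, -0.025, 0, 0, 0, -0.025, 0, 0, 0, -0.025, 0, 0, 0, -0.025, 0, 0, 0, -0.025, 0, -0.004, 0, -0.025, 0, 0, 0, -0.025, 0, 0, 0, -0.02, 0, 0, 0]
}}

```text
time: 8.05
eef_pos: [0.5683, 0.3413, 0.2028]
orientation: [[-0.016, -0.002, 1.0], [-1.0, -0.0, -0.016], [0.0, -1.0, -0.002]]
wrist_force: [-1.0, 0.2, -0.6]
gripper_width: 0.0366
```

>>> {"name": "servo_tool", "arguments": {
  "plan": [-0.01, 0, 0, 0, -0.01, 0, 0, 0, 0, 0, 0, 1.75, 0, 0, 0, 1.75, 0, 0, 0, 0, 0, 0, 0, 0, 0, 0, 0, 0]
}}

```text
time: 8.63
eef_pos: [0.57, 0.3584, 0.2038]
orientation: [[-0.079, -0.0, 0.997], [-0.997, -0.001, -0.079], [0.001, -1.0, 0.0]]
wrist_force: [0.2, -0.3, -0.4]
gripper_width: 0.0368
```

```bash
python3 - <<'E'
from workcell import env
from h import *
import pickle
P={n:env.get_image(n) for n in("scene","top")}
pickle.dump(P,open("P2.pkl","wb"))
im=P["scene"]["color"][130:280,100:300]
b=P["top"]["color"][150:300,130:330]
cv2.imwrite("pics/p5.png",np.hstack([cv2.resize(c,None,fx=2,fy=3 and 2,interpolation=cv2.INTER_CUBIC) for c in(im,b)]))
E
```

```text
(no output)
```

View pics/p5.png

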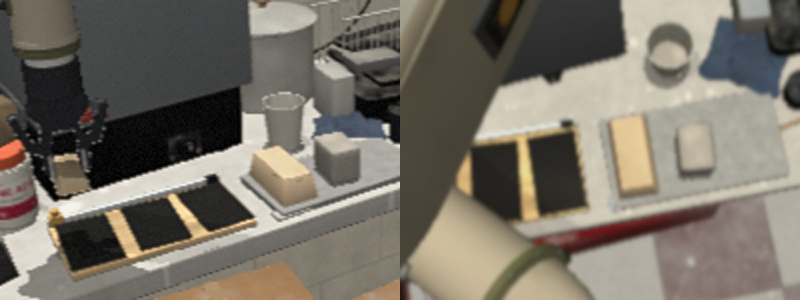

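>>> {"name": "servo_tool", "arguments": {
  "plan": [0.0144, 0, 0.001, 0, 0, 0.02, 0, 0, 0, 0.02, 0, 0, 0, 0.02, 0, 0, 0, 0.018, 0, 0, 0, 0, 0, 0, 0, 0, 0, 0]
}}

```text
time: 9.32
eef_pos: [0.5691, 0.3443, 0.1252]
orientation: [[-0.078, -0.002, 0.997], [-0.997, -0.001, -0.078], [0.001, -1.0, -0.002]]
wrist_force: [-0.1, -0.9, -1.1]
gripper_width: 0.0369
```

```bash
python3 - <<'E'
from workcell import env
from h import *
P=env.get_image("scene")
im=P["color"][190:290,100:230]
print(np.round((proj(P,[[.570,.344,.016],[.636,.344-.005,.016],[.504,.349,.016]])-[100,190])*6))
cv2.imwrite("pics/p6.png",cv2.resize(im,None,fx=6,fy=6,interpolation=cv2.INTER_CUBIC))
E
```

```text
[[265. 358.]
 [237. 296.]
 [296. 427.]]
```

View pics/p6.png

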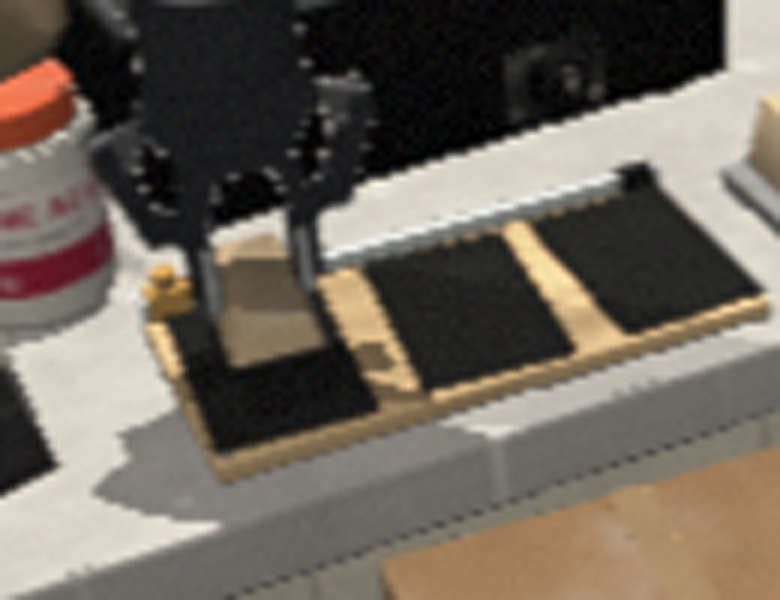

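>>> {"name": "servo_tool", "arguments": {
  "plan": [0, 0.012, 0, 0, 0, 0.008, 0, 0, 0, 0.005, 0, 0, 0, 0.003, 0, 0, 0, 0.001, 0, 0, 0, 0, 0, 0, 0, 0, 0, 0]
}}

```text
time: 9.95
eef_pos: [0.5696, 0.345, 0.0972]
orientation: [[-0.078, 0.0, 0.997], [-0.997, 0.0, -0.078], [-0.0, -1.0, 0.0]]
wrist_force: [-0.1, 0.4, -1.0]
gripper_width: 0.037
```

```bash
python3 - <<'E'
from workcell import env
from h import *
P=env.get_image("scene")
im=P["color"][190:290,100:230]
c=np.array([.570,.344]);l=np.array([.997,-.079]);w=np.array([.079,.997])
X=[[*(c-.049*l+.022*w),.017],[*(c-.049*l-.022*w),.017],[*(c-.045*l+.018*w),.033],[*(c-.045*l-.018*w),.033],[*(c+.045*l+.018*w),.033],[*(c+.045*l-.018*w),.033]]
u=(proj(P,X)-[100,190])*6
im=cv2.resize(im,None,fx=6,fy=6,interpolation=cv2.INTER_CUBIC)
for a in u: cv2.circle(im,(int(a[0]+3),int(a[1]+3)),3,(0,0,255),-1)
cv2.imwrite("pics/p7.png",im)
E
```

```text
(no output)
```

View pics/p7.png

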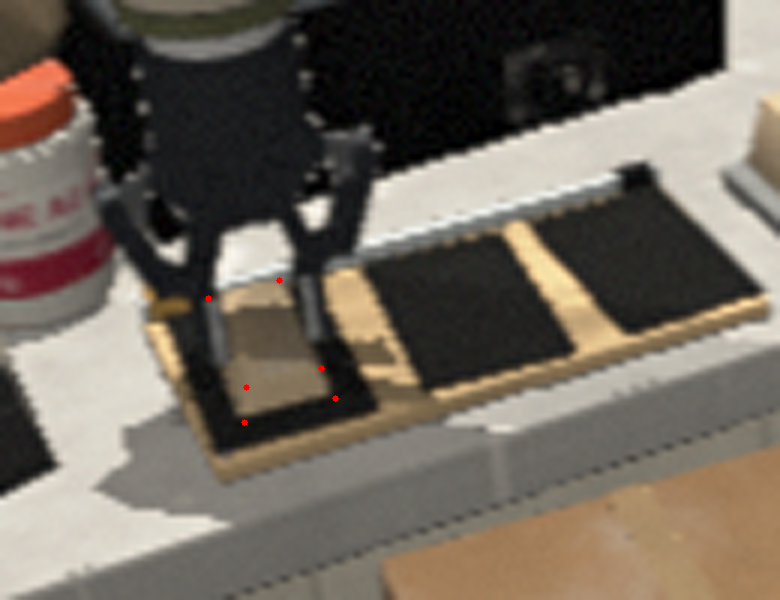

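>>> {"name": "servo_tool", "arguments": {
  "plan": [0, 0.0015, 0, 0, 0, 0, 0, 0, 0, 0, 0, 0]
}}

```text
time: 10.25
eef_pos: [0.5695, 0.3449, 0.0955]
orientation: [[-0.078, 0.0, 0.997], [-0.997, 0.0, -0.078], [-0.0, -1.0, 0.0]]
wrist_force: [1.0, -0.3, -1.1]
gripper_width: 0.0369
```

>>> {"name": "servo_tool", "arguments": {
  "plan": [0, 0, 0, 0, 0, 0, 0, 0, 0, 0, 0, 0, 0, 0, 0, 0, 0, 0, 0, 0, 0, 0, 0, 0],
  "fingers": 0.065
}}

```text
time: 10.75
eef_pos: [0.5695, 0.3449, 0.0955]
orientation: [[-0.078, 0.0, 0.997], [-0.997, 0.0, -0.078], [-0.0, -1.0, 0.0]]
wrist_force: [-0.5, 0.6, -0.1]
gripper_width: 0.0651
```

>>> {"name": "servo_tool", "arguments": {
  "plan": [0, -0.01, 0, 0, 0, -0.025, 0, 0, 0, -0.03, 0, 0, 0, -0.03, 0, 0, 0, -0.02, 0, 0, 0.02, 0, 0, 0, 0.025, 0, 0, -2, 0.025, 0, 0, -2, 0.025, 0, 0, 0, 0.025, 0, 0, 0, 0.025, 0, 0, 0, 0.025, 0, 0, 0],
  "fingers": 0.085
}}

```text
time: 11.75
eef_pos: [0.5639, 0.1739, 0.2115]
orientation: [[-0.009, 0.001, 1.0], [-1.0, 0.0, -0.009], [-0.0, -1.0, 0.001]]
wrist_force: [0.5, 0.6, 0.0]
gripper_width: 0.085
```

```bash
python3 - <<'E'
from workcell import env
from h import *
s=env.read_state();print(s["eef_pos"],s["gripper_width"])
P=env.get_image("scene")
im=P["color"][190:290,100:230]
c=np.array([.570,.344]);l=np.array([.997,-.079]);w=np.array([.079,.997])
X=[[*(c-.049*l+.022*w),.016],[*(c-.049*l-.022*w),.016],[*(c-.045*l+.018*w),.032],[*(c-.045*l-.018*w),.032],[*(c+.045*l+.018*w),.032],[*(c+.045*l-.018*w),.032]]
u=(proj(P,X)-[100,190])*6
im=cv2.resize(im,None,fx=6,fy=6,interpolation=cv2.INTER_CUBIC)
for a in u: cv2.circle(im,(int(a[0]+3),int(a[1]+3)),3,(0,0,255),-1)
cv2.imwrite("pics/p8.png",im)
E
```

```text
[0.56385747 0.17390441 0.21145998] 0.08502266456730909
```

View pics/p8.png

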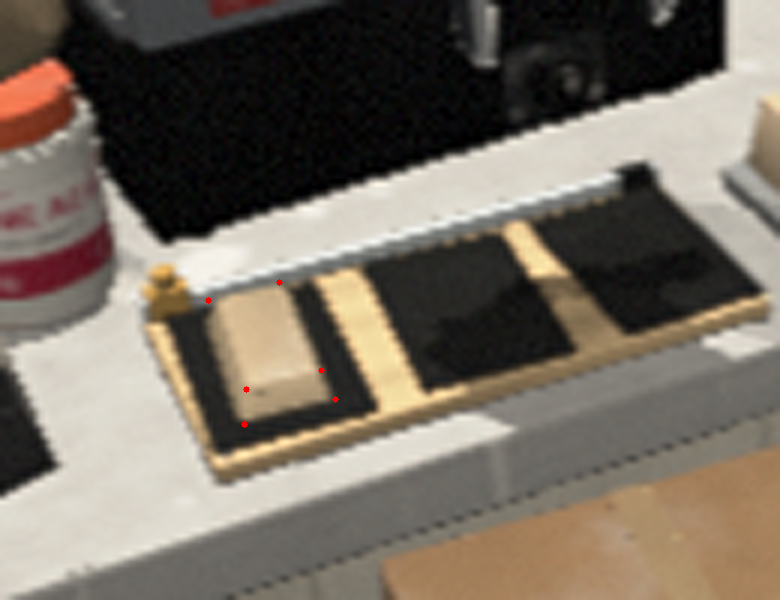

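>>> {"name": "servo_tool", "arguments": {
  "plan": [0.025, 0, 0, 1, 0.025, 0, 0, 0, 0.025, 0, 0, 0, 0.025, 0, 0, 0, 0.025, 0, 0, 0, 0.02, 0, 0.003, 0, 0.013, 0, 0, 0, 0, 0, 0, 0, 0, 0.02, 0, 0, 0, 0.02, 0, 0, 0, 0, 0, 0, 0, 0, 0, 0]
}}

```text
time: 12.8
eef_pos: [0.5627, 0.0182, 0.1702]
orientation: [[-0.025, -0.002, 1.0], [-1.0, 0.001, -0.025], [-0.001, -1.0, -0.002]]
wrist_force: [0.6, 0.3, 0.3]
gripper_width: 0.0852
```

```bash
python3 - <<'E'
from workcell import env
from h import *
import pickle
P={n:env.get_image(n) for n in("scene","top")}
pickle.dump(P,open("P3.pkl","wb"))
o=[]
for n,r in(("scene",(150,110)),("top",(170,130))):
    p=P[n]; im=cv2.resize(p["color"][r[0]:r[0]+130,r[1]:r[1]+200],None,fx=4,fy=2.25*0+4,interpolation=cv2.INTER_CUBIC)
    o.append(im)
    for c,ya,sw,sl,z in(((.565,.016),-1.5,.025,.057,.057),((.551,-.083),-4.5,.028,.038,.073),((.5665,.241),-5,.04,.066,.016),((.5645,.1405),0.5,.04,.066,.016)):
        a=np.radians(ya);l=np.array([np.cos(a),np.sin(a)]);w=np.array([-l[1],l[0]])
        X=[[*(np.array(c)+i*sl*l+j*sw*w),z] for i,j in((1,1),(1,-1),(-1,-1),(-1,1))]
        u=((proj(p,X)-[r[1],r[0]])*4+1.5).astype(int)
        cv2.polylines(im,[u.reshape(-1,1,2)],True,(0,0,255),1)
    cv2.imwrite(f"pics/q_{n}.png",im)
E
```

```text
(no output)
```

View pics/q_scene.png

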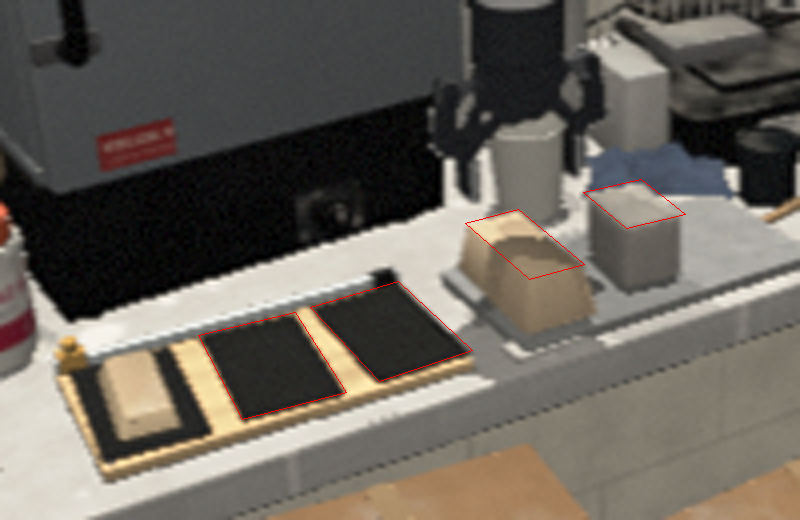

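View pics/q_top.png

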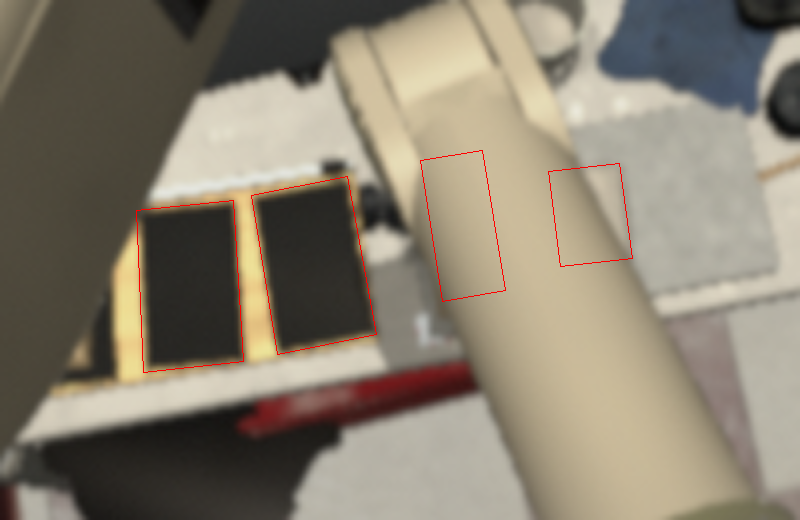

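>>> {"name": "servo_tool", "arguments": {
  "plan": [0.002, 0.02, 0.002, 0, 0, 0.02, 0, 0, 0, 0.02, 0, 0, 0, 0.015, 0, 0, 0, 0.01, 0, 0, 0, 0.003, 0, 0, 0, 0, 0, 0, 0, 0, 0, 0]
}}

```text
time: 13.57
eef_pos: [0.567, 0.0172, 0.0847]
orientation: [[-0.024, 0.004, 1.0], [-1.0, 0.002, -0.024], [-0.002, -1.0, 0.004]]
wrist_force: [1.1, 5.7, 5.1]
gripper_width: 0.085
```

>>> {"name": "servo_tool", "arguments": {
  "plan": [0, 0, 0, 0, 0, 0, 0, 0, 0, 0, 0, 0, 0, 0, 0, 0, 0, 0, 0, 0, 0, 0, 0, 0, 0, 0, 0, 0, 0, 0, 0, 0],
  "fingers": 0.0
}}

```text
time: 14.23
eef_pos: [0.5662, 0.016, 0.0844]
orientation: [[-0.026, 0.003, 1.0], [-1.0, 0.001, -0.026], [-0.001, -1.0, 0.003]]
wrist_force: [-4.2, 4.5, 12.5]
gripper_width: 0.0617
```

>>> {"name": "servo_tool", "arguments": {
  "plan": [0, -0.005, 0, 0, 0, -0.01, 0, 0, 0, -0.01, 0, 0, 0, -0.01, 0, 0, 0, -0.01, 0, 0, 0, -0.015, 0, 0, 0, 0, 0, 0, 0, 0, 0, 0]
}}

```text
time: 14.9
eef_pos: [0.5659, 0.0148, 0.1436]
orientation: [[-0.026, 0.003, 1.0], [-1.0, -0.0, -0.026], [0.0, -1.0, 0.003]]
wrist_force: [-0.4, -0.7, -4.4]
gripper_width: 0.0612
```

```bash
python3 - <<'E'
from workcell import env
from h import *
im=env.get_image("scene")["color"]; c=im[140:240,200:330]
cv2.imwrite("pics/p9.png",cv2.resize(c,None,fx=6,fy=6,interpolation=cv2.INTER_CUBIC))
E
```

```text
(no output)
```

View pics/p9.png

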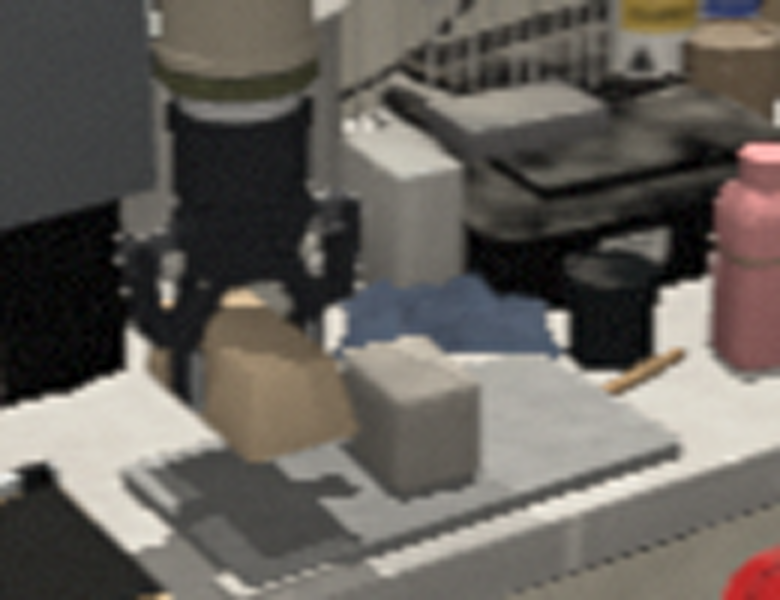

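>>> {"name": "servo_tool", "arguments": {
  "plan": [-0.012, -0.01, 0, 0, -0.024, 0, 0, 0, -0.024, 0, 0, 0, -0.024, 0, 0, 0, -0.024, 0, 0, 0, -0.024, 0, 0, 0, -0.024, 0, 0, 0, -0.024, 0, 0, 0, -0.024, 0, -0.0045, 0, -0.014, 0, 0, 0, -0.008, 0, 0, 0, 0, 0, 0, 0]
}}

```text
time: 15.95
eef_pos: [0.5659, 0.2434, 0.1523]
orientation: [[-0.023, -0.001, 1.0], [-1.0, 0.001, -0.023], [-0.001, -1.0, -0.001]]
wrist_force: [0.0, -1.0, -4.9]
gripper_width: 0.0611
```

>>> {"name": "servo_tool", "arguments": {
  "plan": [0, 0, 0, 1.8, 0, 0, 0, 1.7, 0, 0, 0, 0, 0, 0, 0, 0]
}}

```text
time: 16.28
eef_pos: [0.5672, 0.2392, 0.1523]
orientation: [[-0.088, -0.0, 0.996], [-0.996, -0.001, -0.088], [0.001, -1.0, 0.0]]
wrist_force: [-0.3, 0.5, -3.6]
gripper_width: 0.0611
```

>>> {"name": "servo_tool", "arguments": {
  "plan": [-0.0018, 0.015, 0, 0, 0, 0.015, 0, 0, 0, 0.013, 0, 0, 0, 0.01, 0, 0, 0, 0.006, 0, 0, 0, 0.003, 0, 0, 0, 0.001, 0, 0, 0, 0, 0, 0, 0, 0, 0, 0]
}}

```text
time: 17.03
eef_pos: [0.5672, 0.2431, 0.0902]
orientation: [[-0.087, 0.001, 0.996], [-0.996, 0.001, -0.087], [-0.001, -1.0, 0.001]]
wrist_force: [0.0, 0.5, -4.4]
gripper_width: 0.061
```

```bash
cat > ov.py <<'E'
from workcell import env
from h import *
import sys
def box(p,im,r,f,c,ya,w,l,dw,dl,z0,z1):
    a=np.radians(ya);L=np.array([np.cos(a),np.sin(a)]);W=np.array([-L[1],L[0]])
    for W2,L2,z in((w/2,l/2,z0),(w/2-dw,l/2-dl,z1)):
        X=[[*(np.array(c)+i*L2*L+j*W2*W),z] for i,j in((1,1),(1,-1),(-1,-1),(-1,1))]
        u=((proj(p,X)-[r[1],r[0]])*f+f/2).astype(int)
        cv2.polylines(im,[u.reshape(-1,1,2)],True,(0,0,255) if z==z1 else (0,255,0),1)
E
python3 - <<'E'
from ov import *
p=env.get_image("scene");r=(185,110)
im=cv2.resize(p["color"][185:275,110:240],None,fx=6,fy=6,interpolation=cv2.INTER_CUBIC)
box(p,im,r,6,(.5665,.241),-5,.066,.130,.01,.01,.016,.061)
cv2.imwrite("pics/p10.png",im)
E
```

View pics/p10.png

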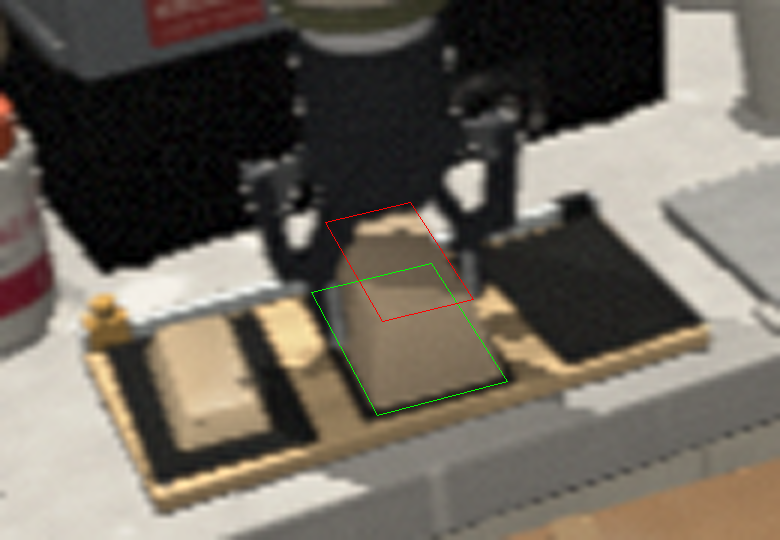

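>>> {"name": "servo_tool", "arguments": {
  "plan": [0.0015, 0.0015, 0, 0, 0, 0, 0, 0, 0, 0, 0, 0, 0, 0, 0, 0]
}}

```text
time: 17.42
eef_pos: [0.567, 0.2415, 0.0886]
orientation: [[-0.087, 0.001, 0.996], [-0.996, 0.001, -0.087], [-0.001, -1.0, 0.001]]
wrist_force: [0.3, -0.1, -1.1]
gripper_width: 0.0611
```

>>> {"name": "servo_tool", "arguments": {
  "plan": [0, 0, 0, 0, 0, 0, 0, 0, 0, 0, 0, 0, 0, 0, 0, 0, 0, 0, 0, 0, 0, 0, 0, 0],
  "fingers": 0.08
}}

```text
time: 17.92
eef_pos: [0.5667, 0.2413, 0.088]
orientation: [[-0.087, 0.0, 0.996], [-0.996, 0.0, -0.087], [-0.0, -1.0, 0.0]]
wrist_force: [0.5, 0.3, 0.3]
gripper_width: 0.0799
```

>>> {"name": "servo_tool", "arguments": {
  "plan": [0, -0.01, 0, 0, 0, -0.025, 0, 0, 0, -0.03, 0, 0, 0, -0.03, 0, 0, 0, -0.025, 0, 0, 0.02, 0, 0, 0, 0.027, 0, 0, -0.5, 0.027, 0, 0, 0, 0.027, 0, 0, 0, 0.027, 0, 0, 0, 0.027, 0, 0, 0, 0.027, 0, 0, 0],
  "fingers": 0.085
}}

```text
time: 18.92
eef_pos: [0.5517, 0.0587, 0.2089]
orientation: [[-0.078, 0.001, 0.997], [-0.997, 0.0, -0.078], [-0.0, -1.0, 0.001]]
wrist_force: [0.2, -2.0, 0.2]
gripper_width: 0.0851
```

```bash
python3 - <<'E'
from ov import *
p=env.get_image("scene");r=(185,110)
im=cv2.resize(p["color"][185:275,110:240],None,fx=6,fy=6,interpolation=cv2.INTER_CUBIC)
box(p,im,r,6,(.5665,.241),-5,.066,.130,.01,.01,.016,.061)
cv2.imwrite("pics/p11.png",im)
E
```

```text
(no output)
```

View pics/p11.png

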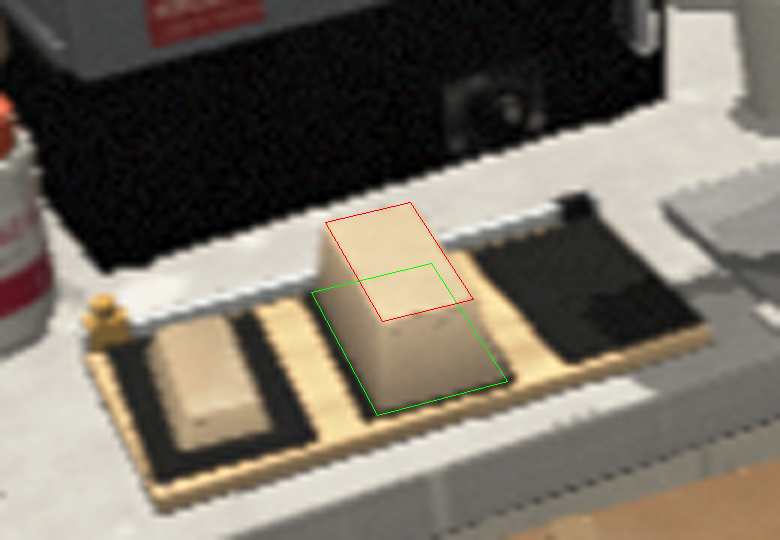

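>>> {"name": "servo_tool", "arguments": {
  "plan": [0.025, 0, 0.003, 0, 0.025, 0, 0.003, 0, 0.025, 0, 0.003, 0, 0.025, 0, 0.002, 0, 0.025, 0, 0, 0, 0.0126, 0, 0, 0, 0.005, 0, 0, 0, 0, 0, 0, 0, 0, 0.02, 0, 0, 0, 0.02, 0, 0, 0, 0, 0, 0, 0, 0, 0, 0]
}}

```text
time: 19.97
eef_pos: [0.5513, -0.081, 0.1674]
orientation: [[-0.076, -0.002, 0.997], [-0.997, 0.001, -0.076], [-0.001, -1.0, -0.002]]
wrist_force: [0.4, -0.3, 1.0]
gripper_width: 0.085
```

```bash
python3 - <<'E'
from ov import *
p=env.get_image("scene");r=(140,220)
im=cv2.resize(p["color"][140:240,220:350],None,fx=6,fy=6,interpolation=cv2.INTER_CUBIC)
box(p,im,r,6,(.551,-.083),-4.5,.056,.076,.0,.0,.012,.073)
cv2.imwrite("pics/p12.png",im)
E
```

```text
(no output)
```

View pics/p12.png

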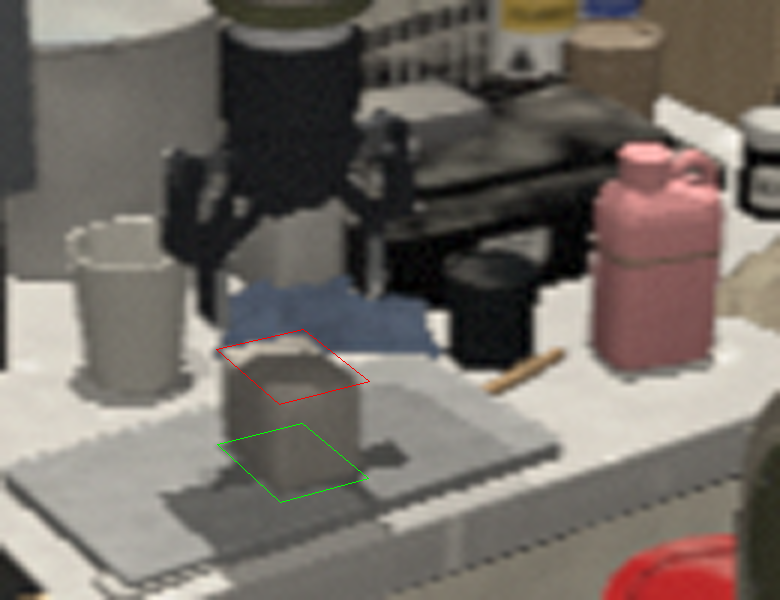

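>>> {"name": "servo_tool", "arguments": {
  "plan": [0.002, 0.02, 0.001, 0, 0, 0.02, 0, 0, 0, 0.015, 0, 0, 0, 0.009, 0, 0, 0, 0.003, 0, 0, 0, 0, 0, 0, 0, 0, 0, 0]
}}

```text
time: 20.6
eef_pos: [0.5533, -0.085, 0.1021]
orientation: [[-0.078, 0.002, 0.997], [-0.997, -0.0, -0.078], [-0.0, -1.0, 0.002]]
wrist_force: [0.1, 0.3, 0.8]
gripper_width: 0.0851
```

>>> {"name": "servo_tool", "arguments": {
  "plan": [0, 0, 0, 0, 0, 0, 0, 0, 0, 0, 0, 0, 0, 0, 0, 0, 0, 0, 0, 0, 0, 0, 0, 0, 0, 0, 0, 0, 0, 0, 0, 0],
  "fingers": 0.0
}}

```text
time: 21.27
eef_pos: [0.5534, -0.0846, 0.1023]
orientation: [[-0.078, 0.002, 0.997], [-0.997, 0.0, -0.078], [-0.001, -1.0, 0.002]]
wrist_force: [-0.8, 0.4, 5.9]
gripper_width: 0.0551
```

>>> {"name": "servo_tool", "arguments": {
  "plan": [0, -0.005, 0, 0, 0, -0.01, 0, 0, 0, -0.015, 0, 0, 0, -0.02, 0, 0, 0, -0.02, 0, 0, 0, -0.02, 0, 0, 0, 0, 0, 0, 0, 0, 0, 0]
}}

```text
time: 21.93
eef_pos: [0.5529, -0.0854, 0.1918]
orientation: [[-0.079, 0.002, 0.997], [-0.997, -0.001, -0.079], [0.0, -1.0, 0.002]]
wrist_force: [0.0, 0.1, -6.2]
gripper_width: 0.0547
```

```bash
python3 - <<'E'
from ov import *
p=env.get_image("scene");r=(140,220)
im=cv2.resize(p["color"][110:230,200:350],None,fx=5,fy=5,interpolation=cv2.INTER_CUBIC)
cv2.imwrite("pics/p13.png",im)
E
```

```text
(no output)
```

View pics/p13.png

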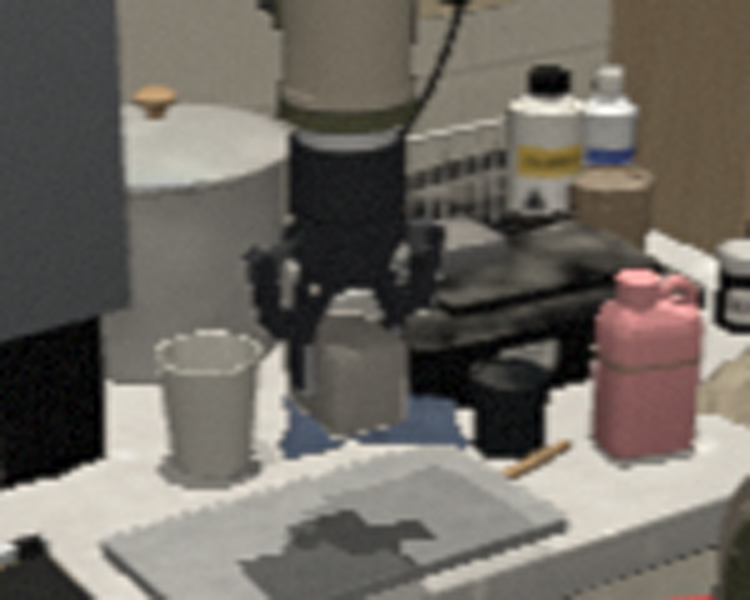

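>>> {"name": "servo_tool", "arguments": {
  "plan": [0, 0, 0, -2.5, -0.012, 0, 0, -2.5, -0.024, 0, 0.004, 0, -0.024, 0, 0.004, 0, -0.024, 0, 0.004, 0, -0.024, 0, 0, 0, -0.024, 0, 0, 0, -0.024, 0, 0, 0, -0.024, 0, 0, 0, -0.024, 0, 0, 0, -0.014, 0, 0, 0, -0.008, 0, 0, 0]
}}

```text
time: 22.98
eef_pos: [0.5615, 0.1446, 0.1894]
orientation: [[0.014, -0.003, 1.0], [-1.0, 0.001, 0.014], [-0.001, -1.0, -0.003]]
wrist_force: [-0.9, 1.1, -5.4]
gripper_width: 0.0548
```

>>> {"name": "servo_tool", "arguments": {
  "plan": [0, 0.015, 0, 0, 0, 0.015, 0, 0, 0, 0.01, 0, 0, 0, 0, 0, 0, 0, 0, 0, 0]
}}

```text
time: 23.4
eef_pos: [0.5626, 0.1402, 0.1499]
orientation: [[0.008, -0.002, 1.0], [-1.0, -0.001, 0.008], [0.001, -1.0, -0.002]]
wrist_force: [1.4, -0.1, -4.6]
gripper_width: 0.0548
```

>>> {"name": "servo_tool", "arguments": {
  "plan": [0, 0.012, 0.003, 0, 0, 0.012, 0, 0, 0, 0.009, 0, 0, 0, 0.006, 0, 0, 0, 0.003, 0, 0, 0, 0, 0, 0, 0, 0, 0, 0]
}}

```text
time: 23.98
eef_pos: [0.5661, 0.141, 0.109]
orientation: [[0.009, -0.0, 1.0], [-1.0, 0.0, 0.009], [-0.0, -1.0, -0.0]]
wrist_force: [-0.2, -0.1, -5.2]
gripper_width: 0.055
```

```bash
python3 - <<'E'
from ov import *
p=env.get_image("scene");r=(175,130)
im=cv2.resize(p["color"][175:265,130:250],None,fx=6,fy=6,interpolation=cv2.INTER_CUBIC)
box(p,im,r,6,(.5645,.1405),.5,.056,.076,.0,.0,.016,.077)
cv2.imwrite("pics/p14.png",im)
E
```

```text
(no output)
```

View pics/p14.png

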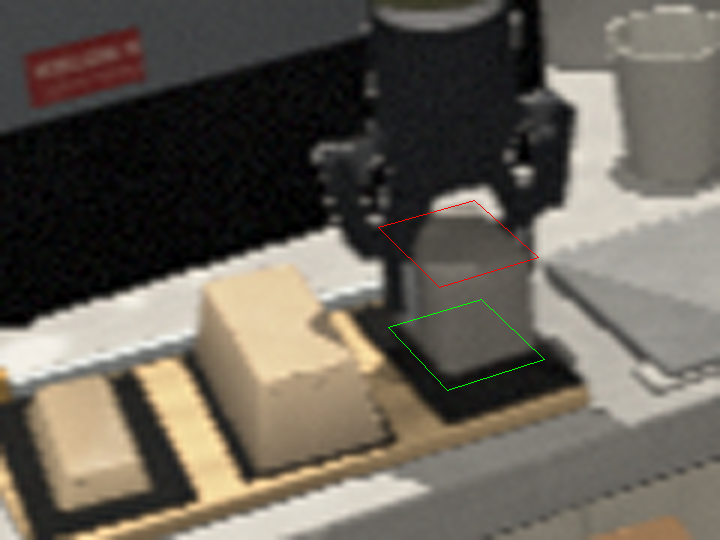

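>>> {"name": "servo_tool", "arguments": {
  "plan": [0, 0.0015, -0.002, 0, 0, 0.001, 0, 0, 0, 0, 0, 0, 0, 0, 0, 0]
}}

```text
time: 24.37
eef_pos: [0.5641, 0.1408, 0.1066]
orientation: [[0.009, 0.0, 1.0], [-1.0, 0.0, 0.009], [-0.0, -1.0, 0.0]]
wrist_force: [1.1, -1.0, -6.6]
gripper_width: 0.055
```

>>> {"name": "servo_tool", "arguments": {
  "plan": [0, 0, 0, 0, 0, 0, 0, 0, 0, 0, 0, 0, 0, 0, 0, 0, 0, 0, 0, 0, 0, 0, 0, 0],
  "fingers": 0.07
}}

```text
time: 24.87
eef_pos: [0.5643, 0.1409, 0.1067]
orientation: [[0.009, 0.0, 1.0], [-1.0, 0.0, 0.009], [-0.0, -1.0, 0.0]]
wrist_force: [0.2, 0.7, -0.3]
gripper_width: 0.07
```

>>> {"name": "servo_tool", "arguments": {
  "plan": [0, -0.005, 0, 0, 0, -0.015, 0, 0, 0, -0.03, 0, 0, 0, -0.03, 0, 0, 0, -0.03, 0, 0, 0.02, 0, 0, 0, 0.03, 0, 0, 0, 0.03, 0, 0, 0, 0.03, 0, 0, 0, 0.03, 0, 0, 0, 0.03, 0, 0, 0, 0.03, 0, 0, 0]
}}

```text
time: 25.87
eef_pos: [0.5657, -0.0605, 0.217]
orientation: [[0.009, 0.001, 1.0], [-1.0, -0.0, 0.009], [0.0, -1.0, 0.001]]
wrist_force: [-0.2, 0.1, -0.8]
gripper_width: 0.0695
```

>>> {"name": "servo_tool", "arguments": {
  "plan": [0.03, 0, 0, 0, 0.03, 0, 0, 0, 0.03, 0, 0, 0, 0.02, 0, 0, 0, 0, 0, 0, 0, 0, 0, 0, 0, 0, 0, 0, 0]
}}

```text
time: 26.45
eef_pos: [0.5669, -0.1682, 0.2166]
orientation: [[0.009, 0.0, 1.0], [-1.0, 0.001, 0.009], [-0.001, -1.0, 0.0]]
wrist_force: [1.0, 0.9, -0.6]
gripper_width: 0.0701
```

```bash
python3 - <<'E'
from ov import *
o=[]
for n,r in(("scene",(175,110)),("top",(185,120))):
    p=env.get_image(n)
    im=cv2.resize(p["color"][r[0]:r[0]+95,r[1]:r[1]+130],None,fx=6,fy=6,interpolation=cv2.INTER_CUBIC)
    box(p,im,r,6,(.5645,.1405),.5,.056,.076,.0,.0,.016,.077)
    box(p,im,r,6,(.5665,.241),-5,.066,.130,.01,.01,.016,.061)
    box(p,im,r,6,(.570,.344),-4.5,.044,.098,.004,.004,.016,.032)
    for c,a in(((.5645,.1405),.5),((.5665,.241),-5),((.570,.344),-4.5)): box(p,im,r,6,c,a,.08,.132,0,0,.016,.016)
    cv2.imwrite(f"pics/f_{n}.png",im)
    for t in("thin_bar_mid","wedge_mid","block_mid","cup_mid","jug_mid"):
        for d in env.find_in(t,p)[:1]: print(n,t,round(d["confidence"],2),np.round(p["R"].T@(np.array(d["point"])-p["t"]),3))
E
```

```text
scene thin_bar_mid 0.6 [0.553 0.348 0.034]
scene wedge_mid 0.7 [0.532 0.254 0.053]
scene block_mid 0.64 [0.538 0.147 0.06 ]
scene cup_mid 0.83 [ 0.7   -0.063  0.058]
scene jug_mid 0.89 [ 0.553 -0.348  0.072]
top wedge_mid 0.88 [0.556 0.23  0.061]
top block_mid 0.74 [0.559 0.143 0.073]
top jug_mid 0.57 [ 0.558 -0.358  0.113]
```

View pics/f_scene.png

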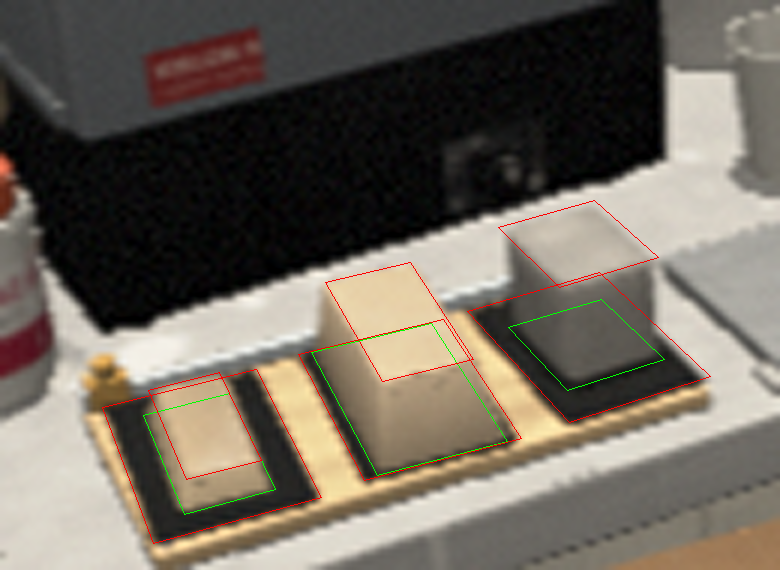

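View pics/f_top.png

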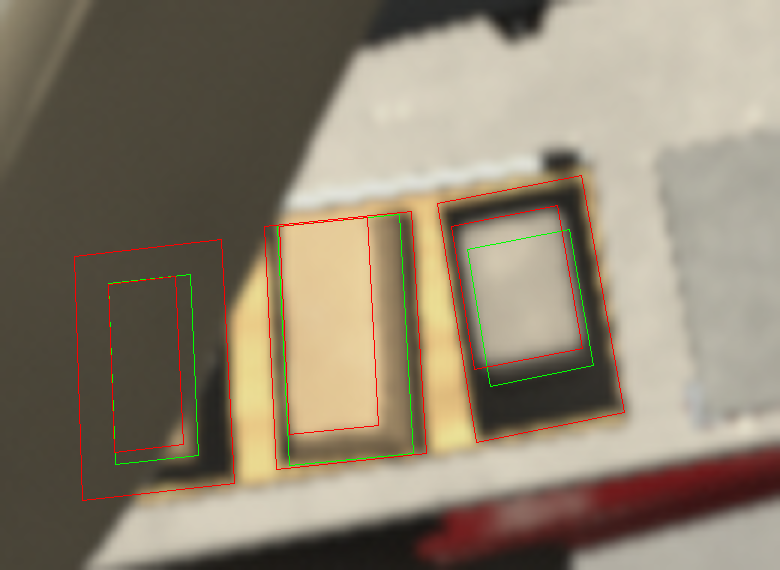

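```bash
python3 -c "
from workcell import env
print(env.hand_in())"
```

```text
the job is handed in; nothing more can be done
None
```

The three castings are on their pads and the job is handed in; it returned no verdict. The brass stop is at the left end of the rail, so the thin bar is on pad 1, the cream block on pad 2 and the grey block on pad 3. The last move ended at about 26.5 s on the robot's clock.

**Placement:** In the last scene picture, the three pad-centred outlines I drew matched the castings to about 2–3 mm. All three lay flat, with their lengths along the pads. The top camera agreed for the cream and grey blocks; pad 1 is mostly hidden from it, so the thin bar was checked in the scene view only.

**Network checks:** The networks place the castings within about 35 mm of the pad centres in x and 13 mm in y. They report the middle of the visible surface rather than the centre, so I relied on the outlines. The top view returned nothing for the thin bar or the cup.

**Bystanders:** The scene view puts the cup and jug within about 3 mm of their first positions. The top view puts the jug about 7 mm from its first estimate, which is still well inside the 30 mm limit.

The arm was about 0.3 m clear of the pads at hand-in, with the gripper empty.

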